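Test a gearbox spring on the lever tester

TASK

Check the loose coil spring on the lever spring tester: stand it in the round seat on the tester's plate and let go of it, then swing the raised lever over onto it and press the lever's grip down until the lever just meets the stop screw. Hold it there for two seconds, resting only lightly on the screw so that the load needle can be read, then let go, leaving the spring standing in its seat and the lever risen off the screw. Leave the gearbox parts lying around alone.

Things in the scene. Friction and masses are not known exactly. Their poses are not given: they have to be found in the camera images.
- spring_mid (a point): Centre of the loose steel coil spring, half-way up; z along its axis, upright at the start. 60 mm tall when free, 29 mm across its foot disc, 28 mm over the coils, 90 to 140 g. The lowest 40 mm are stiff and may be gripped at any yaw; only the top 16 mm give, at 1.5 N/mm.
- tester: The tester, fixed on the bench. Origin: underside of its base, below the seat. Its x axis runs level from the lever's grip end to the hinge, y level across the base, z up. Grey base: x -155 to 115 mm, 110 mm wide, 20 mm thick. Two hinge cheeks, 108 mm high, stand at x 66 to 102 mm, |y| 23 to 37 mm.
- dial (a point): Centre of the load dial, which lies face up on a box 30 mm high at the tester's -y side (box: y -53 to -113 mm, x -35 to 35 mm). Its needle shows the load on the plate, 2.5 N per mark.
- seat (a point): Floor centre of the round seat on the steel plate, 34 mm above the bench; z up. A cup 36 mm across inside, 44 mm outside, rim 5 mm high: the spring's foot has 3.5 mm of play all round. The plate sinks 0.25 mm per newton of load.
- hinge (a point): On the lever's hinge axis, mid-way between the cheeks: 93 mm above the bench, 80 mm from the seat along the tester's x. Fixed; same axes as the tester. The hinge is stiff (0.12 N m) and damped: pushed some 25 degrees past upright towards the seat, the lever sinks slowly onto the spring and rests there until pressed.
- lever: The lever, origin on its hinge axis; its x points from grip to hinge (it reaches 203 mm along -x), y along the hinge. Steel bar 22 wide, 14 mm thick; black grip block at its end, 55 long, 36 wide, 18 mm thick. It starts leaning back, 100 to 110 degrees up from level. A round foot under it, 80 mm from the hinge and 12 mm below its middle line, bears on the spring.
- lever_grip (a point): Middle of the grip block's flat face that looks up when the lever is down: the place to press, 175 mm from the hinge axis, 10 mm above the lever's middle line. Lever's axes. When the screw is met the spring carries about 11 to 19 N, and holding it there takes about 3 to 7 N here.
- stop_pad (a point): Underside of the lever's stop pad, which meets the stop screw: 135 mm from the hinge axis, 12 mm below the lever's middle line. Lever's axes. The lever is about level (within 5 degrees) when it meets the screw.
- stop: The stop, a grey post under the lever, 55 mm from the seat towards the grip. Origin: its underside, 20 mm above the bench. On it a screw with a flat rubber tip, 14 mm across, that gives at 6 N/mm. Its top is set by hand 54 to 64 mm above this origin, unmeasured: feel for it (at the grip, pressing takes some 0.25 N/mm before it, about 3 N/mm on it). Touch it with 1 to 10 N; over 20 N spoils it.
- shaft: Bystander: standing gear shaft, 130 mm tall, 72 mm across, origin under its centre. Leave it alone.
- bearing: Bystander: bearing ring lying flat, 62 mm across, 16 mm high, origin under its centre. Leave it alone.
- gear: Bystander: gear lying flat, 94 mm across, 18 mm high with a hub of 32 mm, origin under its centre. Leave it alone.
Not all that is in view belongs to the job. Leave any purple, red or turquoise look-alike of the part that bears spring_mid alone.

How it is judged:
On the way, in this order (a step that is already met when the one before it is completed fails the run):
1. the spring stands in the seat, let go (horizontal distance between spring_mid and seat below 0.0045 m and z of spring_mid in the frame of seat between 0.027 and 0.033 m and angle between spring_mid's own z axis and vertical below 0.08 rad and contact force between the fingers and spring below 0.1 N), for 0.2 s.
2. the lever is held lightly on the stop screw (1 to 10 N) for 1 s with the spring under it in the seat (horizontal distance between spring_mid and seat below 0.0045 m and z of spring_mid in the frame of seat between 0.027 and 0.033 m and angle between spring_mid's own z axis and vertical below 0.08 rad and contact force between lever and stop between 1 and 10 N and contact force between lever and spring above 4 N), for 1 s.
At the end, for the whole second after the job is handed in: The spring stands upright in the seat (axis within 4.5 mm of the seat's centre, tilt under 0.08 rad, foot within 3 mm of the seat's floor), at rest (under 20 mm/s), and the lever has risen off the stop screw (no contact over 0.2 N, grip face more than 90 mm above the tester's underside) (horizontal distance between spring_mid and seat below 0.0045 m and z of spring_mid in the frame of seat between 0.027 and 0.033 m and angle between spring_mid's own z axis and vertical below 0.08 rad and contact force between lever and stop below 0.2 N and linear speed of spring below 0.02 m/s and z of lever_grip in the frame of tester above 0.09 m); the robot touches nothing.
It fails at once if the stop screw is pressed with more than 20 N (contact force between lever and stop above 20 N).
It fails at once if the shaft is moved by more than 30 mm (distance of shaft from where it was at the start of the episode above 0.03 m).
It fails at once if the bearing is moved by more than 30 mm (distance of bearing from where it was at the start of the episode above 0.03 m).
It fails at once if the gear is moved by more than 30 mm (distance of gear from where it was at the start of the episode above 0.03 m).
It also fails if it takes over 72 s, if anything falls off the work surface, if the arm or the gripper's body presses on something with over 40 N, if the wrist force passes 120 N, or if a joint passes its speed limit or range.

ROBOT

A 7-joint arm with a two-finger parallel gripper is mounted at the origin on the work surface. World frame = base frame: x ahead of the robot, y to its left, z up, the work surface at z = 0. Lengths are in m, angles in rad, forces in N, time in s.
With the tool pointing down it reaches from about 0.425 to 1.025 m from the base axis. Payload 9.4 kg.
Tool frame: the origin (TCP) lies midway between the tips of the shut fingers; the grasp point (between the pads) lies 19 mm behind it; z points along the fingers, y is the line along which they close (so a half turn about z gives the same grasp; the last joint's range is limited). The gripper opens to 93 mm and grips with 3 to 60 N. Pads are 15 mm wide; open, the fingers measure 128 mm over their backs; the gripper's body (75 mm by 188 mm) begins 65 mm behind the grasp point.
Start: joints at [1.165, 0.599, -0.003, 1.599, 0.002, 0.943, -0.08], TCP at [0.234, -0.686, 0.194] pointing down, gripper open.
Joint ranges: [-2.57, 2.57], [-0.35, 1.97], [-1.29, 1.29], [0.11, 2.56], [-1.05, 4.19], [0.11, 1.86], [-2.63, 2.63]. Speed limits (rad/s): [2.22, 2.22, 3.01, 3.01, 3.14, 3.14, 3.14].

INTERFACE

Orientations are given as a unit quaternion [x, y, z, w].
In Python, from workcell import sensors, vision, order gives the robot as it stands. The module is installed in compiled form; this text tells all that it offers.
- The arm moves only by the tool jog_arm, never from a script. Its arguments are lists of equal length, an entry for each row: "xyz": the shift along the tool's x, y, z in m, a list of three; "twist": the turn about the tool's z in rad. A call has 1 to 12 rows; each row shifts and turns the commanded pose from where the row before left it, along the tool's axes as they then stand; what a row does not reach is not made up. A row lasts 1/12 s, in which the tool goes at most 41.7 mm and 7.16 degrees, less where a joint would pass 70% of its speed; a pose out of reach is approached as far as the arm can. A call with a gripper value outside its range is refused whole. "gripper" is the opening, from 0 (shut) to 1 (fully open), set as the call begins (left out, the last holds). The fingers move at their own pace and stop on an object; "grip_force" is the grip in N (left out, the last holds). Time passes only in rows, so rows that do not move let the fingers close. It gives the time, the measured TCP pose, the force, the opening and the grip force at its end, in the units of the state.
- sensors.observe(): the state, without advancing time (a new reading comes with each control period).
- vision.get_image(name): name is "side" or "top" or "wrist"; returns a dict with "img" (420x560x3 uint8, red, green, blue), "range_z" (420x560 float32, m along the optical axis (not along the pixel's ray), 0 where there is no reading), "fx", "fy", "cx", "cy" (pixels), "position" and "attitude" of the camera in the world; the wrist camera has in their place "hand_eye" (4x4, takes a point from camera to tool coordinates, whose origin is the TCP and whose axes are the flange's). Camera axes: x right, y up, looking along -z (the intrinsics and any distortion apply to the point x, -y, -z); pixel columns grow to the right and rows downward; lengths in m; the calibration is good to about 2 mm. A picture is of the moment at which its call begins: read the wrist's pose just before it.
- order.finish_job(): hands the job in; it is judged then, once.
The state is a dict: "clock": time; "joint_pos": joint angles; "qd": joint speeds; "tau": joint torques, N m; "tcp_pos": TCP position; "ee_rot": TCP orientation; "force": force on the tool from outside, world axes, zero at the start; "torque": the same for the moment, N m; "width": opening from 0.0 (shut) to 1.0 (fully open); "finger_force": force on a finger pad.
Only numpy, scipy, OpenCV 4.12 (cv2) and the standard library are available. Lean on these libraries where they do the work, as an engineer would, in place of code of your own. Each camera call takes 0.05 s, during which the arm holds its last target. There are 200 camera calls.

## Working session

There is one attempt and no reset: what is moved stays moved. The work goes in short steps, Python scripts to look and compute and a tool call to move; the robot and the scene stay as the last step left them, time stands still between calls to the robot, and variables do not carry over. Pictures are saved under pics/ and viewed, at most 10 in all, crops included, and the job is handed in when it is done.

Besides the shell and the picture viewer there is one more tool, called after "Request:" as name(argument=value, ...) on one line, values as JSON. jog_arm: Moves the arm, as the interface text tells. Its arguments: {"type":"object","properties":{"xyz":{"type":"array","items":{"type":"array","items":{"type":"number"}}},"twist":{"type":"array","items":{"type":"number"}},"gripper":{"type":"number"},"grip_force":{"type":"number"}},"required":["xyz","twist"]}

```bash
mkdir -p pics; cat > h.py <<'E'
import numpy as np, cv2
from scipy.spatial.transform import Rotation as R
from workcell import sensors, vision, order
def shot(n,f):
    s=sensors.observe(); d=vision.get_image(n); d['s']=s
    cv2.imwrite(f'pics/{f}.png',d['img'][:,:,::-1])
    np.save(f'pics/{f}.npy',d,allow_pickle=True); return d
def load(f): return np.load(f'pics/{f}.npy',allow_pickle=True).item()
def cam(d):
    if 'hand_eye' in d:
        T=np.eye(4);T[:3,:3]=R.from_quat(d['s']['ee_rot']).as_matrix();T[:3,3]=d['s']['tcp_pos'];return T@np.array(d['hand_eye'])
    a=np.array(d['attitude'],float);T=np.eye(4)
    T[:3,:3]=R.from_quat(a).as_matrix() if a.size==4 else a
    T[:3,3]=d['position'];return T
def cloud(d):
    z=d['range_z'];v,u=np.mgrid[:z.shape[0],:z.shape[1]]
    p=np.stack([(u-d['cx'])/d['fx']*z,-(v-d['cy'])/d['fy']*z,-z],-1)
    T=cam(d);w=p@T[:3,:3].T+T[:3,3];w[z==0]=np.nan;return w
E
python3 - <<'E'
from h import *
a=shot('top','top0');b=shot('side','side0')
print({k:v for k,v in a.items() if k not in('img','range_z')})
print({k:v for k,v in b.items() if k not in('img','range_z','s')})
E
```

```text
{'fx': 441.4708222039069, 'fy': 441.4708222039069, 'cx': 281.5946273390134, 'cy': 208.82385802426742, 'position': array([ 0.32247221, -0.02958142,  1.29534731]), 'attitude': array([-0.05921368,  0.06303101,  0.70608452, -0.70282678]), 's': {'clock': 0.0, 'joint_pos': array([ 1.1652935 ,  0.60012495, -0.00252923,  1.6001403 ,  0.00179406,
        0.94290127, -0.07980848]), 'qd': array([-5.85732777e-04,  1.34555141e-03, -1.30066535e-03,  1.15923744e-03,
        1.06198611e-04,  1.75237975e-03,  1.24803003e-05]), 'tau': array([ 2.54332945e-04, -7.65063572e+01,  1.49773076e+00, -2.52346963e+01,
       -5.24248718e-02,  1.69647468e-02,  1.75400669e-04]), 'tcp_pos': array([ 0.23390837, -0.68566333,  0.19325661]), 'ee_rot': array([ 9.86513331e-01,  1.63679048e-01, -2.00610743e-04, -7.59856053e-04]), 'force': array([ 0.9548161 , -0.17305559,  0.15428029]), 'torque': array([-0.03686342, -0.01282478,  0.00231732]), 'finger_force': 0.0, 'width': 1.002564685396218}}
{'fx': 498.7442731697019, 'fy': 498.7442731697019, 'cx': 278.09913869306996, 'cy': 206.50174996736826, 'position': array([ 0.37503717, -1.27111246,  0.83344746]), 'attitude': array([ 0.49587103, -0.03645319, -0.03717219,  0.86683407])}
```

View pics/top0.png

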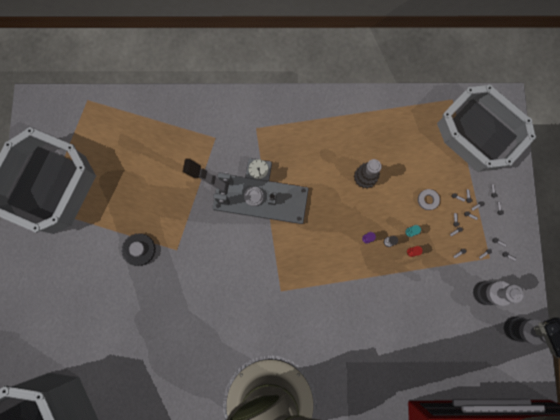

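View pics/side0.png

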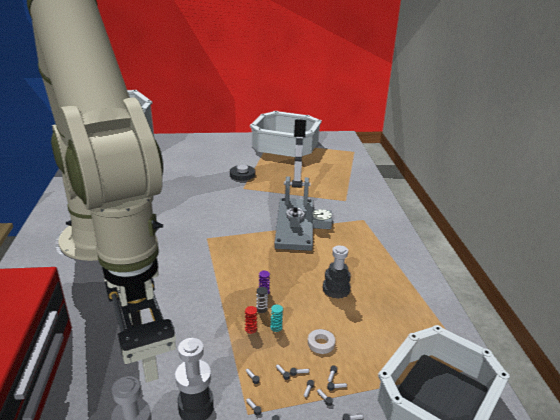

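The top view shows the tester at about (260,198) and its dial at (259,168). There are four spring candidates: purple (370,238), grey steel (391,240), turquoise (413,231) and red (415,252). The uncoloured steel one at (391,240) fits the description. I'll confirm it with a crop and measure.

```bash
python3 - <<'E'
from h import *
d=load('top0');im=cv2.imread('pics/top0.png')
a=cv2.resize(im[215:270,350:440],(800,489),interpolation=cv2.INTER_CUBIC)
b=cv2.resize(im[140:230,175:320],(800,497),interpolation=cv2.INTER_CUBIC)
cv2.imwrite('pics/c1.png',cv2.resize(np.vstack([a,b]),(600,600)))
w=cloud(d)
np.set_printoptions(precision=3,suppress=True)
for u,v in[(391,240),(389,240),(393,241),(255,197),(370,237),(302,190),(305,220),(216,208),(221,182),(259,168),(193,167),(430,199),(370,170),(188,163)]: print(u,v,w[v,u])
# spring points
for f,roi in(('top0',(225,255,378,402)),('side0',(280,315,252,275))):
    D=load(f);W=cloud(D);v0,v1,u0,u1=roi;P=W[v0:v1,u0:u1].reshape(-1,3);I=D['img'][v0:v1,u0:u1].reshape(-1,3).astype(int)
    m=(P[:,2]>.015)&(I.max(1)-I.min(1)<35);Q=P[m];print(f,len(Q),np.nanmedian(Q,0),np.nanmin(Q,0),np.nanmax(Q,0))
# base top
P=w[140:230,175:320].reshape(-1,3);m=(abs(P[:,2]-.02)<.005);Q=P[m][:,:2].astype(np.float32);print(cv2.minAreaRect(Q),len(Q))
E
```

```text
391 240 [ 0.448 -0.344  0.059]
389 240 [ 0.448 -0.337  0.064]
393 241 [ 0.445 -0.349  0.062]
255 197 [0.578 0.04  0.036]
370 237 [ 0.457 -0.285  0.063]
302 190 [ 0.6   -0.097  0.027]
305 220 [ 0.515 -0.106 -0.   ]
216 208 [0.549 0.155 0.019]
221 182 [0.602 0.128 0.125]
259 168 [0.664 0.029 0.038]
193 167 [0.604 0.176 0.27 ]
430 199 [ 0.577 -0.482  0.   ]
370 170 [ 0.633 -0.278  0.127]
188 163 [0.61  0.185 0.284]
top0 106 [ 0.448 -0.345  0.059] [ 0.437 -0.362  0.015] [ 0.461 -0.336  0.065]
side0 201 [ 0.45  -0.354  0.045] [ 0.434 -0.418  0.015] [ 0.473 -0.286  0.063]
((0.6078044176101685, 0.021448522806167603), (0.2700338065624237, 0.16799700260162354), 80.5917739868164) 2454
```

View pics/c1.png

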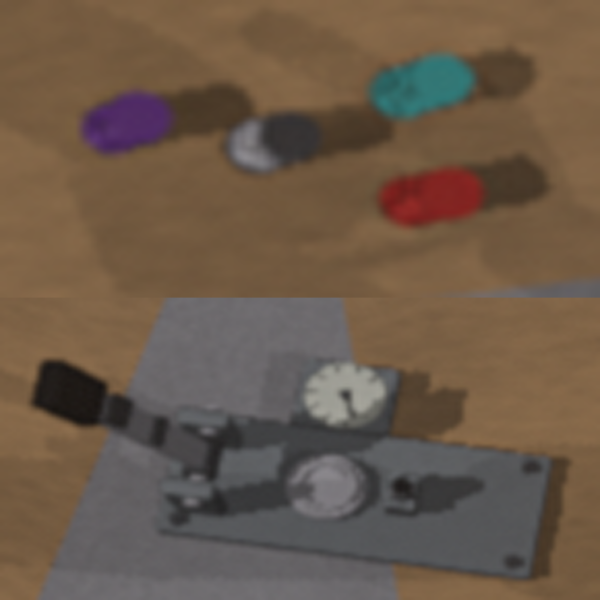

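The crop confirms the grey steel spring, at full-frame (390,240), between the coloured look-alikes. Moving above it.

Request:
jog_arm(xyz=[[0.026,-0.0213,-0.005],[0.026,-0.0213,-0.005],[0.026,-0.0213,-0.005],[0.026,-0.0213,0],[0.026,-0.0213,0],[0.026,-0.0213,0],[0.026,-0.0213,0],[0.026,-0.0213,0],[0.026,-0.0213,0],[0.026,-0.0213,0],[0.026,-0.0213,0],[0.026,-0.0213,0]], twist=[0,0,0,0,0,0,0,0,0,0,0,0], gripper=0.6)

```text
clock: 1.1
tcp_pos: [0.4473, -0.3419, 0.2089]
ee_rot: [0.987, 0.164, -0.0, -0.0]
force: [1.1, -0.4, -0.7]
width: 0.599
finger_force: 0.0
```

Request:
jog_arm(xyz=[[0,0,0],[0,0,0],[0,0,0],[0,0,0],[0,0,0],[0,0,0],[0,0,0],[0,0,0],[0,0,0],[0,0,0],[0,0,0]], twist=[-0.11,-0.11,-0.11,-0.11,-0.11,-0.11,-0.11,-0.11,-0.11,-0.11,0])

```text
clock: 2.02
tcp_pos: [0.4465, -0.3435, 0.2088]
ee_rot: [0.754, 0.657, -0.0, -0.0]
force: [0.9, 0.5, 0.2]
width: 0.6
finger_force: 0.0
```

```bash
python3 - <<'E'
from h import *
d=shot('wrist','w1');print(d['s']['tcp_pos'],d['s']['ee_rot'],d['hand_eye'],d['s']['joint_pos'],d['s']['force'])
w=cloud(d);I=d['img'].astype(int)
m=(w[...,2]>.05)&(w[...,2]<.075)&(I.max(2)-I.min(2)<30)
n,l,st,c=cv2.connectedComponentsWithStats(m.astype(np.uint8))
for i in range(1,n):
    if st[i,4]>80: print(st[i],np.nanmedian(w[l==i],0),(np.nanpercentile(w[l==i],2,0)+np.nanpercentile(w[l==i],98,0))/2)
E
```

```text
[ 0.44648064 -0.34353126  0.20878739] [ 7.53960089e-01  6.56920111e-01 -5.44500647e-05 -3.86585005e-04] [[ 7.09020668e-04  9.53732118e-01  3.00656856e-01  8.36928439e-02]
 [ 9.99999725e-01 -6.10282020e-04 -4.22325009e-04 -4.76970063e-04]
 [-2.19299452e-04  3.00657073e-01 -9.53732288e-01 -1.91127710e-01]
 [ 0.00000000e+00  0.00000000e+00  0.00000000e+00  1.00000000e+00]] [ 0.79602444  0.4065602  -0.33112678  1.94297994  0.17643309  0.82052534
  0.23176035] [0.89862791 0.48002449 0.16099872]
[ 450   66   69   71 2539] [ 0.62976958 -0.28336446  0.05724654] [ 0.63576941 -0.28795749  0.06284638]
[277 177  27  27 582] [ 0.44778737 -0.34708579  0.06019447] [ 0.44778365 -0.34761168  0.05715059]
[545 318  15  17 133] [ 0.73052222 -0.55467721  0.0550833 ] [ 0.73157537 -0.55407647  0.05902206]
[196 391  30  23 463] [ 0.31592368 -0.5986587   0.06229426] [ 0.31389549 -0.60593612  0.06258275]
```

View pics/w1.png

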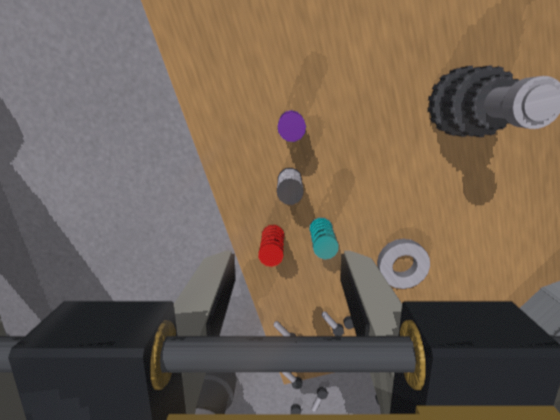

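The wrist view shows the steel spring with its top disc at about (290,190). Around it are purple (291,126), red (271,245) and turquoise (323,238).

```bash
python3 - <<'E'
from h import *
d=load('w1');w=cloud(d)
for v in range(172,208,3): print(v,w[v,290].round(4),d['img'][v,290])
for u in range(274,308,3): print(u,w[191,u].round(4))
E
```

```text
172 [ 0.45   -0.3349  0.03  ] [151 148 156]
175 [ 0.4499 -0.3354  0.0429] [155 152 160]
178 [ 0.4498 -0.3349  0.0597] [117 113 120]
181 [ 0.4494 -0.338   0.0595] [72 69 72]
184 [ 0.449  -0.3412  0.0591] [75 72 72]
187 [ 0.4486 -0.3437  0.0613] [75 70 72]
190 [ 0.4482 -0.3472  0.0595] [77 73 73]
193 [ 0.4478 -0.35    0.061 ] [76 71 72]
196 [ 0.4473 -0.3535  0.0595] [74 70 71]
199 [ 0.4469 -0.3564  0.0601] [74 71 72]
202 [ 0.4465 -0.3597  0.0598] [74 70 73]
205 [ 0.4441 -0.3804  0.0013] [86 71 56]
274 [ 0.4276 -0.3608  0.0009]
277 [ 0.435  -0.3464  0.0598]
280 [ 0.4381 -0.3465  0.061 ]
283 [ 0.4411 -0.347   0.0607]
286 [ 0.444  -0.348   0.0585]
289 [ 0.447  -0.3482  0.0593]
292 [ 0.45   -0.3487  0.0587]
295 [ 0.4531 -0.3487  0.0606]
298 [ 0.4561 -0.3491  0.0606]
301 [ 0.4591 -0.3496  0.06  ]
304 [ 4.628e-01 -3.659e-01 -2.000e-04]
307 [ 0.4664 -0.3665 -0.0006]
```

Request:
jog_arm(xyz=[[-0.004,0.002,0.033],[0,0,0.033],[0,0,0.033],[0,0,0.033],[0,0,0.033],[0,0,0.011],[0,0,0.011],[0,0,0.011],[0,0,0]], twist=[0,0,0,0,0,0,0,0,0])

```text
clock: 2.82
tcp_pos: [0.4482, -0.3476, 0.0103]
ee_rot: [0.756, 0.655, -0.0, -0.0]
force: [0.6, 0.9, 0.3]
width: 0.601
finger_force: 0.0
```

Request:
jog_arm(xyz=[[0,0,0],[0,0,0],[0,0,0],[0,0,0],[0,0,0],[0,0,0],[0,0,0],[0,0,0]], twist=[0,0,0,0,0,0,0,0], gripper=0.2, grip_force=15)

```text
clock: 3.48
tcp_pos: [0.4484, -0.3481, 0.0117]
ee_rot: [0.756, 0.655, -0.0, 0.0]
force: [-1.1, 0.3, 6.7]
width: 0.294
finger_force: 15.0
```

Request:
jog_arm(xyz=[[0,0,-0.01],[0,0,-0.02],[0,0,-0.035],[0,0,-0.035],[0,0,-0.035],[0,0,-0.035],[0,0,-0.03],[0,0,0]], twist=[0,0,0,0,0,0,0,0])

```text
clock: 4.15
tcp_pos: [0.4505, -0.349, 0.2175]
ee_rot: [0.756, 0.655, 0.001, 0.004]
force: [0.1, -0.6, -0.7]
width: 0.291
finger_force: 15.0
```

Request:
jog_arm(xyz=[[0.02,0.004,0],[0.036,0.007,0],[0.036,0.007,0],[0.036,0.007,0],[0.036,0.007,0],[0.036,0.007,0],[0.036,0.007,0],[0.036,0.007,0],[0.036,0.007,0],[0.036,0.007,0],[0.036,0.007,0],[0.02,0.002,0]], twist=[0,0,0,0,0,0,0,0,0,0,0,0])

```text
clock: 5.15
tcp_pos: [0.5807, 0.0423, 0.211]
ee_rot: [0.754, 0.657, 0.001, -0.001]
force: [0.3, -0.2, -0.7]
width: 0.291
finger_force: 15.0
```

Request:
jog_arm(xyz=[[0,0,0],[0,0,0],[0,0,0]], twist=[0,0,0])

```text
clock: 5.4
tcp_pos: [0.5794, 0.0365, 0.2107]
ee_rot: [0.756, 0.655, -0.001, -0.0]
force: [-0.5, -0.0, -0.6]
width: 0.291
finger_force: 15.0
```

```bash
python3 - <<'E'
from h import *
d=shot('wrist','w2');print(d['s']['tcp_pos'],d['s']['ee_rot'],d['s']['force'],d['s']['width'])
E
```

```text
[0.57941195 0.03647793 0.21070087] [ 7.55609794e-01  6.55021580e-01 -7.50673531e-04 -8.07945652e-05] [-0.48720594 -0.02758091 -0.56194476] 0.2905232461264865
```

View pics/w2.png

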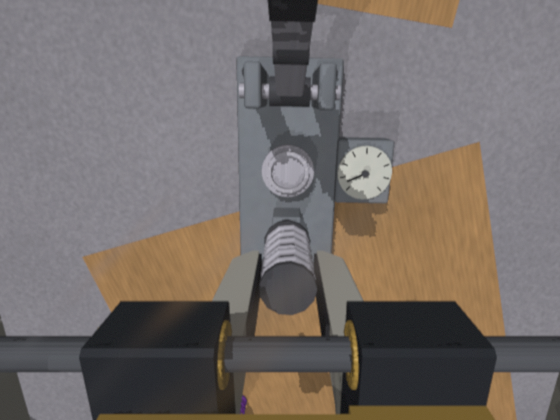

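The wrist view shows the seat cup at about (288,172), the hinge cheeks at (252,85) and (328,85), the dial at (365,172), and the held spring's top at (288,286). I'll fit the seat, the tester axis and the held spring.

```bash
python3 - <<'E'
from h import *
np.set_printoptions(precision=4,suppress=True)
d=load('w2');w=cloud(d);g=cv2.cvtColor(d['img'],cv2.COLOR_RGB2GRAY)
for u in range(250,330,3): print(u,w[172,u],g[172,u],end=' | ' if u%2 else '\n')
print()
for v in range(136,212,3): print(v,w[v,288],g[v,288],end=' | ' if v%2 else '\n')
print()
c=cv2.HoughCircles(cv2.GaussianBlur(g,(3,3),0)[140:205,250:330],cv2.HOUGH_GRADIENT,1,3,param1=80,param2=10,minRadius=17,maxRadius=32)
print(c[0][:6]+[250,140,0] if c is not None else None)
# held spring top plane
P=w[200:320,255:325].reshape(-1,3);P=P[P[:,2]>.2];zt=np.nanpercentile(P[:,2],95);print('held ztop',zt)
Q=P[abs(P[:,2]-zt)<.004];print(len(Q),(Q.min(0)+Q.max(0))/2,Q.min(0),Q.max(0))
print('tcp tool', d['s']['tcp_pos'])
for v in range(215,322,6): print(v,w[v,288])
# base edges -> axis
for v in (115,125,135,200,205):
    r=[u for u in range(225,350) if abs(w[v,u,2]-.02)<.006]; print(v,r[0],w[v,r[0]],r[-1],w[v,r[-1]])
E
```

```text
250 [0.5385 0.0489 0.0205] 122
253 [0.5418 0.0484 0.0206] 121 | 256 [0.545  0.0477 0.0193] 121
259 [0.5484 0.0474 0.02  ] 122 | 262 [0.5531 0.0494 0.0334] 162
265 [0.5564 0.0492 0.0347] 166 | 268 [0.56   0.0497 0.0395] 169
271 [0.5628 0.0483 0.0347] 120 | 274 [0.566  0.0478 0.0345] 161
277 [0.5691 0.0472 0.0338] 167 | 280 [0.5723 0.0468 0.0341] 165
283 [0.5754 0.0461 0.0326] 162 | 286 [0.5787 0.046  0.0345] 168
289 [0.5819 0.0455 0.0344] 166 | 292 [0.5851 0.0451 0.0344] 162
295 [0.5883 0.0445 0.0339] 164 | 298 [0.5915 0.0442 0.0346] 163
301 [0.5947 0.0437 0.0342] 165 | 304 [0.5978 0.0433 0.0346] 152
307 [0.6009 0.0437 0.0386] 164 | 310 [0.6042 0.0422 0.0339] 161
313 [0.6074 0.0419 0.0343] 139 | 316 [0.6113 0.0385 0.0206] 84
319 [0.6147 0.0379 0.0201] 85 | 322 [0.6179 0.0376 0.0209] 85
325 [0.6213 0.0369 0.0196] 84 | 328 [0.6245 0.0367 0.0207] 84

136 [0.586  0.082  0.0212] 73
139 [0.5855 0.0788 0.0207] 73 | 142 [0.5851 0.0757 0.0209] 73
145 [0.5849 0.0741 0.0338] 94 | 148 [0.5844 0.0711 0.0351] 107
151 [0.584  0.0683 0.0368] 130 | 154 [0.5836 0.0654 0.0385] 168
157 [0.5831 0.0617 0.0
[... 926 characters left out ...]
233 [0.5811 0.0487 0.2201]
239 [0.5811 0.0485 0.2284]
245 [0.5811 0.0489 0.2374]
251 [0.581  0.0483 0.2434]
257 [0.5812 0.0495 0.253 ]
263 [0.5811 0.0488 0.2579]
269 [0.5808 0.0465 0.2592]
275 [0.5804 0.0438 0.2598]
281 [0.5799 0.0404 0.2592]
287 [0.5795 0.0373 0.2592]
293 [0.5791 0.0344 0.2594]
299 [0.5786 0.0313 0.2597]
305 [0.5781 0.0276 0.2588]
311 [0.5776 0.0245 0.259 ]
317 [ 0.5522 -0.1556  0.0024]
115 238 [0.5364 0.1111 0.0192] 340 [0.6441 0.0957 0.0177]
125 238 [0.5345 0.1009 0.0192] 339 [0.6418 0.0856 0.0189]
135 238 [0.5324 0.0905 0.0187] 338 [0.6397 0.0753 0.0196]
200 239 [0.5199 0.0179 0.0176] 334 [0.6279 0.0033 0.0203]
205 240 [0.5203 0.0123 0.0195] 334 [ 0.6275 -0.0031  0.0189]
```

Request:
jog_arm(xyz=[[0.01,0,0],[0,0,0.02],[0,0,0.03],[0,0,0.03],[0,0,0.03],[0,0,0.025],[0,0,0.01],[0,0,0],[0,0,0],[0,0,0]], twist=[0,0,0,0,0,0,0,0,0,0])

```text
clock: 6.28
tcp_pos: [0.5825, 0.0475, 0.0675]
ee_rot: [0.756, 0.655, 0.001, 0.001]
force: [0.0, -0.1, -0.2]
width: 0.29
finger_force: 15.0
```

Request:
jog_arm(xyz=[[-0.001,-0.0015,0],[0,0,0.005],[0,0,0.005],[0,0,0.005],[0,0,0.005],[0,0,0],[0,0,0],[0,0,0]], twist=[0,0,0,0,0,0,0,0])

```text
clock: 6.95
tcp_pos: [0.5797, 0.0467, 0.0459]
ee_rot: [0.755, 0.655, -0.0, -0.0]
force: [0.3, -0.4, -0.6]
width: 0.289
finger_force: 15.0
```

Request:
jog_arm(xyz=[[0,0.0005,0.001],[0,0,0],[0,0,0]], twist=[0,0,0])

```text
clock: 7.2
tcp_pos: [0.5803, 0.0466, 0.0452]
ee_rot: [0.755, 0.655, -0.0, -0.0]
force: [-0.9, 1.3, -0.7]
width: 0.292
finger_force: 15.0
```

Request:
jog_arm(xyz=[[0,0,0],[0,0,0],[0,0,0],[0,0,0],[0,0,0],[0,0,0]], twist=[0,0,0,0,0,0], gripper=0.5)

```text
clock: 7.7
tcp_pos: [0.5804, 0.0465, 0.0451]
ee_rot: [0.755, 0.655, 0.0, 0.0]
force: [-1.1, -1.0, -0.1]
width: 0.503
finger_force: 0.0
```

Request:
jog_arm(xyz=[[0,0,-0.01],[0,0,-0.02],[0,0,-0.03],[0,0,-0.035],[0,0,-0.035],[0,0,-0.035],[0,0,-0.035],[0,0,0],[0,0,0],[0,0,0]], twist=[0,0,0,0,0,0,0,0,0,0])

```text
clock: 8.53
tcp_pos: [0.58, 0.0463, 0.2453]
ee_rot: [0.755, 0.655, -0.0, 0.0]
force: [0.7, -0.1, -0.6]
width: 0.497
finger_force: 0.0
```

```bash
python3 - <<'E'
from h import *
np.set_printoptions(precision=4,suppress=True)
d=shot('wrist','w3');w=cloud(d);s=d['s'];print(s['tcp_pos'],s['force'],s['joint_pos'],s['clock'])
m=(abs(w[...,2]-.094)<.004)&(np.hypot(w[...,0]-.58,w[...,1]-.046)<.03)
Q=w[m];print(m.sum(),(Q.min(0)+Q.max(0))/2,Q.mean(0),Q.min(0),Q.max(0));print(np.linalg.lstsq(np.c_[Q[:,:2]-Q[:,:2].mean(0),np.ones(len(Q))],Q[:,2],rcond=None)[0])
t=cloud(shot('top','top3'))
P=t[130:230,150:300].reshape(-1,3);P=P[P[:,2]>.115];P=P[(P[:,1]>.13)&(P[:,1]<.24)&(P[:,2]<.32)]
x=np.array([.167,.986]);y=np.array([-.986,.167]);q=P[:,:2]-[.5807,.0465]
for a,b in sorted(zip(P[:,2].tolist(),np.c_[q@x,q@y].tolist()))[::12]: print(round(a,3),np.round(b,3))
E
```

```text
[0.58   0.0463 0.2453] [ 0.7081 -0.1094 -0.5867] [ 0.1194  0.3984 -0.4115  1.8591  0.1961  0.9236 -0.5242] 8.5333
552 [0.5796 0.0465 0.0934] [0.5796 0.0469 0.0937] [0.5665 0.0332 0.0906] [0.5927 0.0598 0.0962]
[ 0.0005 -0.0141  0.0937]
0.115 [0.09  0.009]
0.136 [ 0.088 -0.007]
0.14 [ 0.088 -0.009]
0.148 [0.099 0.009]
0.155 [ 0.093 -0.004]
0.16 [0.096 0.006]
0.173 [ 0.094 -0.01 ]
0.177 [ 0.099 -0.011]
0.18 [0.102 0.009]
0.182 [ 0.102 -0.004]
0.188 [0.105 0.001]
0.193 [ 0.106 -0.006]
0.199 [ 0.11  -0.004]
0.206 [0.111 0.009]
0.218 [ 0.112 -0.004]
0.223 [0.111 0.008]
0.229 [ 0.114 -0.011]
0.231 [0.113 0.003]
0.234 [ 0.117 -0.004]
0.238 [ 0.122 -0.01 ]
0.242 [0.124 0.012]
0.246 [ 0.125 -0.017]
0.248 [0.135 0.016]
0.25 [ 0.127 -0.008]
0.254 [0.125 0.008]
0.259 [0.138 0.017]
0.261 [0.131 0.009]
0.265 [0.132 0.002]
0.267 [0.136 0.016]
0.27 [0.133 0.014]
0.273 [ 0.132 -0.008]
0.277 [ 0.134 -0.009]
0.279 [ 0.135 -0.016]
0.281 [ 0.152 -0.015]
0.282 [ 0.138 -0.007]
0.283 [ 0.139 -0.014]
0.283 [ 0.145 -0.011]
0.284 [0.138 0.016]
0.285 [ 0.142 -0.008]
0.286 [0.141 0.007]
0.287 [0.14  0.012]
0.288 [ 0.143 -0.002]
```

View pics/w3.png

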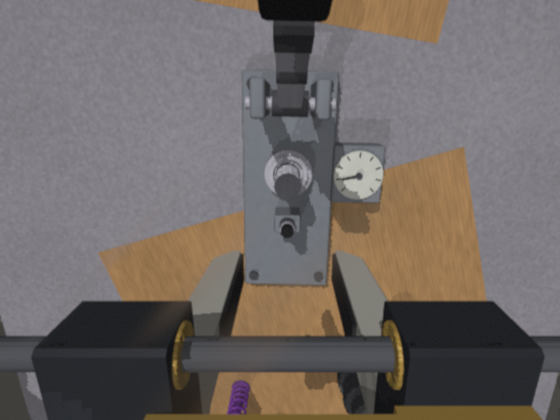

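The spring stands centred in the seat, with its top at (288,175). The lever leans back at the top of the frame. Next I shut the fingers and go up, over and behind the lever.

Request:
jog_arm(xyz=[[0,0,-0.02],[0,0,-0.03],[0,0,-0.03],[0.005,0,-0.01],[0.02,0,0],[0.035,0.001,0],[0.035,0.001,0],[0.035,0.001,0],[0.035,0.001,0],[0.02,0,0],[0.005,0,0],[0,0,0]], twist=[0,0,0,0,0,0,0,0,0,0,0,0], gripper=0)

```text
clock: 9.63
tcp_pos: [0.6104, 0.2359, 0.3332]
ee_rot: [0.754, 0.656, -0.001, -0.001]
force: [0.3, 0.0, -0.1]
width: 0.004
finger_force: 0.0
```

Request:
jog_arm(xyz=[[0,0,0.02],[0,0,0.03],[0,0,0.03],[0,0,0.02],[0,0,0],[0,0,0],[0,0,0]], twist=[0,0,0,0,0,0,0])

```text
clock: 10.22
tcp_pos: [0.6119, 0.2334, 0.2362]
ee_rot: [0.756, 0.655, 0.0, 0.0]
force: [0.3, 0.1, 1.1]
width: 0.008
finger_force: 0.0
```

Request:
jog_arm(xyz=[[-0.01,0,0],[-0.01,0,0],[-0.008,0,0],[-0.008,0,0],[-0.008,0,0],[-0.008,0,0],[-0.008,0,0],[-0.008,0,0],[-0.008,0,0],[-0.008,0,0]], twist=[0,0,0,0,0,0,0,0,0,0])

```text
clock: 11.05
tcp_pos: [0.5991, 0.15, 0.235]
ee_rot: [0.755, 0.655, -0.0, -0.0]
force: [0.3, 1.7, 1.2]
width: 0.007
finger_force: 0.7
```

Request:
jog_arm(xyz=[[-0.008,0,0],[-0.008,0,0],[-0.008,0,0],[-0.008,0,0],[-0.008,0,0],[-0.008,0,0],[-0.008,0,0],[-0.008,0,0]], twist=[0,0,0,0,0,0,0,0])

```text
clock: 11.72
tcp_pos: [0.5902, 0.0866, 0.235]
ee_rot: [0.756, 0.655, -0.0, 0.0]
force: [0.2, 1.2, -1.3]
width: 0.005
finger_force: 0.5
```

Request:
jog_arm(xyz=[[-0.008,0,0],[-0.008,0,0],[-0.008,0,0],[-0.008,0,0],[-0.008,0,0],[-0.004,0,0],[0,0,0],[0,0,0],[0,0,0]], twist=[0,0,0,0,0,0,0,0,0])

```text
clock: 12.47
tcp_pos: [0.5841, 0.0443, 0.2351]
ee_rot: [0.755, 0.655, 0.0, -0.0]
force: [-0.7, 0.5, -1.1]
width: 0.007
finger_force: 0.0
```

```bash
python3 - <<'E'
from h import *
d=shot('side','s4');cv2.imwrite('pics/s4c.png',cv2.resize(d['img'][80:270,220:390,::-1],(536,600)))
E
```

```text
(no output)
```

View pics/s4c.png

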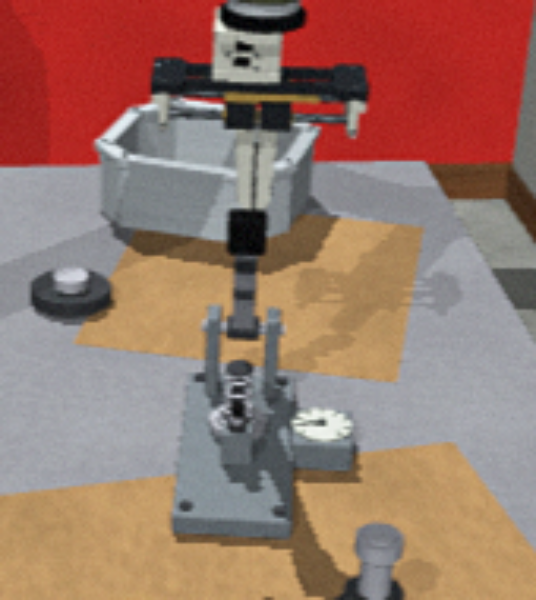

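The side crop shows the lever past upright: black grip at (247,232), hinge at (242,325), spring standing in its seat at (237,400). Next I lift clear and move above the grip's lowered position while it sinks.

Request:
jog_arm(xyz=[[0.005,0,-0.025],[0,0,-0.035],[0,0,-0.03],[-0.02,0,0],[-0.035,-0.003,0],[-0.035,-0.003,0],[-0.008,0,0],[0,0,0],[0,0,0],[0,0,0],[0,0,0],[0,0,0]], twist=[0,0,0,0,0,0,0,0,0,0,0,0])

```text
clock: 13.52
tcp_pos: [0.5652, -0.0456, 0.325]
ee_rot: [0.755, 0.656, 0.0, -0.0]
force: [-0.6, 0.3, 0.6]
width: 0.005
finger_force: 0.0
```

Request:
jog_arm(xyz=[[0,0,0],[0,0,0],[0,0,0],[0,0,0],[0,0,0],[0,0,0],[0,0,0],[0,0,0],[0,0,0],[0,0,0],[0,0,0],[0,0,0]], twist=[0,0,0,0,0,0,0,0,0,0,0,0])

```text
clock: 14.52
tcp_pos: [0.5649, -0.0472, 0.3251]
ee_rot: [0.755, 0.655, -0.0, -0.0]
force: [0.4, -0.8, 0.1]
width: 0.005
finger_force: 0.0
```

```bash
python3 - <<'E'
from h import *
d=shot('wrist','w5');s=d['s'];print(s['tcp_pos'],s['force'],s['clock'])
w=cloud(d);x=np.array([.167,.986]);y=np.array([-.986,.167])
q=w[...,:2]-[.5807,.0465];a=q@x;b=q@y;z=w[...,2]
for lo in np.arange(-.17,.09,.01):
    m=(abs(a-lo)<.005)&(abs(b)<.009)&(z>.045)&(z<.25)
    if m.sum()>3: print(lo.round(3),m.sum(),np.median(z[m]).round(4),np.median(b[m]).round(4))
m=(z>.1)&(z<.25)&(a<-.06)&(abs(b)<.04);print(a[m].min(),b[m].min(),b[m].max())
E
```

```text
[ 0.56494385 -0.04722947  0.32508922] [ 0.38270499 -0.79813248  0.09700284] 14.5167
-0.06 30 0.2427 -0.0016
-0.05 180 0.2476 -0.0005
-0.04 241 0.2463 -0.0002
-0.03 325 0.2365 -0.0001
-0.02 294 0.2251 0.0001
-0.01 274 0.2093 0.0003
0.0 231 0.1973 0.0005
0.01 225 0.1858 0.0006
0.02 196 0.1742 -0.0001
0.03 190 0.163 0.0002
0.04 183 0.151 0.0003
0.05 162 0.139 -0.0004
0.06 153 0.1275 0.0007
0.07 145 0.1163 -0.0002
0.08 157 0.1056 0.0001Traceback (most recent call last):
  File "<stdin>", line 8, in <module>
    return umr_minimum(a, axis, None, out, keepdims, initial, where)
ValueError: zero-size array to reduction operation minimum which has no identity
```

View pics/w5.png

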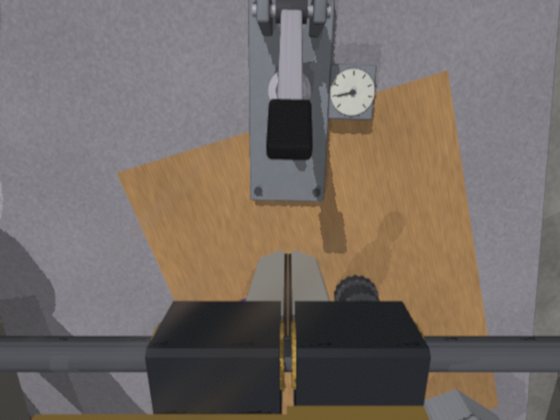

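The lever is sinking and well aligned: the grip at (290,130) is about 49° up. I'll wait, then measure.

Request:
jog_arm(xyz=[[0,0,0],[0,0,0],[0,0,0],[0,0,0],[0,0,0],[0,0,0],[0,0,0],[0,0,0],[0,0,0],[0,0,0],[0,0,0],[0,0,0]], twist=[0,0,0,0,0,0,0,0,0,0,0,0])

```text
clock: 15.57
tcp_pos: [0.565, -0.0472, 0.3251]
ee_rot: [0.755, 0.655, -0.0, -0.0]
force: [0.1, 0.9, -0.1]
width: 0.003
finger_force: 0.0
```

Request:
jog_arm(xyz=[[0,0,0],[0,0,0],[0,0,0],[0,0,0],[0,0,0],[0,0,0],[0,0,0],[0,0,0],[0,0,0],[0,0,0],[0,0,0],[0,0,0]], twist=[0,0,0,0,0,0,0,0,0,0,0,0])

```text
clock: 16.57
tcp_pos: [0.565, -0.0473, 0.3251]
ee_rot: [0.755, 0.655, -0.0, -0.0]
force: [0.8, -0.5, 0.0]
width: 0.003
finger_force: 0.0
```

```bash
cat > lev.py <<'E'
from h import *
import sys
d=shot(sys.argv[1],sys.argv[2]);s=d['s'];print(s['tcp_pos'],s['force'],s['clock'])
w=cloud(d);x=np.array([.167,.986]);y=np.array([-.986,.167])
q=w[...,:2]-[.5807,.0465];a=q@x;b=q@y;z=w[...,2]
for lo in np.arange(-.17,.09,.015):
    m=(abs(a-lo)<.006)&(abs(b)<.009)&(z>.085)&(z<.25)
    if m.sum()>3: print(lo.round(3),m.sum(),np.median(z[m]).round(4))
E
python3 lev.py wrist w6
```

```text
[ 0.56495311 -0.04725355  0.32509027] [ 0.84649138 -0.48584074  0.01872039] 16.5667
-0.11 18 0.1741
-0.095 225 0.1819
-0.08 233 0.1757
-0.065 226 0.1689
-0.05 230 0.1596
-0.035 221 0.1524
-0.02 217 0.1458
-0.005 212 0.1391
0.01 212 0.1324
0.025 205 0.1257
0.04 199 0.1189
0.055 204 0.1124
0.07 201 0.1056
0.085 169 0.1046
```

Request:
jog_arm(xyz=[[0,0,0],[0,0,0],[0,0,0],[0,0,0],[0,0,0],[0,0,0.02],[0,0,0.03],[0,0,0.03],[0,0,0.03],[0,0,0.01],[0,0,0],[0,0,0]], twist=[0,0,0,0,0,0,0,0,0,0,0,0])

```text
clock: 17.62
tcp_pos: [0.5654, -0.047, 0.2057]
ee_rot: [0.755, 0.655, 0.0, -0.0]
force: [-0.6, 0.1, 0.5]
width: 0.004
finger_force: 0.0
```

Request:
jog_arm(xyz=[[0,0,0.02],[0,0,0],[0,0,0],[0,0,0],[0,0,0],[0,0,0],[0,0,0],[0,0,0]], twist=[0,0,0,0,0,0,0,0])

```text
clock: 18.28
tcp_pos: [0.5651, -0.0473, 0.1855]
ee_rot: [0.756, 0.655, 0.0, 0.0]
force: [-0.3, -0.1, 1.0]
width: 0.004
finger_force: 0.0
```

```bash
python3 lev.py wrist w7; python3 lev.py wrist w8|head -4
```

```text
[ 0.56511204 -0.04726108  0.18552504] [-0.27468919 -0.10157735  1.01341228] 18.2833
-0.125 4 0.1272
-0.11 345 0.1297
-0.095 429 0.1278
-0.08 745 0.1271
-0.065 410 0.1212
-0.05 409 0.1184
-0.035 405 0.1163
-0.02 423 0.1142
-0.005 434 0.1122
0.01 452 0.1102
0.025 451 0.1081
0.04 484 0.1061
0.055 227 0.1044
[ 0.56505275 -0.04726683  0.18537708] [ 0.00790088 -0.41287565 -0.18027227] 18.3333
-0.125 4 0.1268
-0.11 353 0.1296
-0.095 431 0.1278
```

Request:
jog_arm(xyz=[[0,0,0.02],[0,0,0.02],[0,0,0.012],[0,0,0.004],[0,0,0.004],[0,0,0.004],[0,0,0.003],[0,0,0],[0,0,0],[0,0,0]], twist=[0,0,0,0,0,0,0,0,0,0])

```text
clock: 19.22
tcp_pos: [0.5652, -0.0473, 0.1185]
ee_rot: [0.756, 0.655, 0.0, 0.0]
force: [1.1, -0.3, -0.8]
width: 0.005
finger_force: 0.0
```

```bash
cat > f.py <<'E'
from h import *
L=[]
for i in range(6):
    vision.get_image('top'); s=sensors.observe(); L.append(np.r_[s['force'],s['tcp_pos']*1000,s['tau'][[1,3]]])
L=np.array(L);print(s['clock'],L.mean(0).round(2),L[:,2].round(1))
E
python3 f.py
```

```text
19.5167 [ 1.500e-01  1.000e-02  7.000e-02  5.651e+02 -4.727e+01  1.184e+02
 -6.265e+01 -1.785e+01] [-0.5 -0.   0.6 -0.1 -0.1  0.6]
```

```bash
python3 - <<'E'
from h import *
d=shot('side','s9');cv2.imwrite('pics/s9c.png',cv2.resize(d['img'][110:260,240:370,::-1],(520,600),interpolation=cv2.INTER_CUBIC))
E
python3 lev.py wrist w9
```

```text
[ 0.56503097 -0.04726679  0.11821771] [-0.06591479  0.19348178 -0.85908655] 19.5667
-0.11 6 0.223
-0.095 364 0.1275
-0.08 1177 0.1266
-0.065 4544 0.2421
-0.05 695 0.1184
-0.035 722 0.1164
-0.02 762 0.1143
-0.005 785 0.1122
0.01 829 0.1102
0.025 856 0.1081
0.04 283 0.1067
```

View pics/s9c.png

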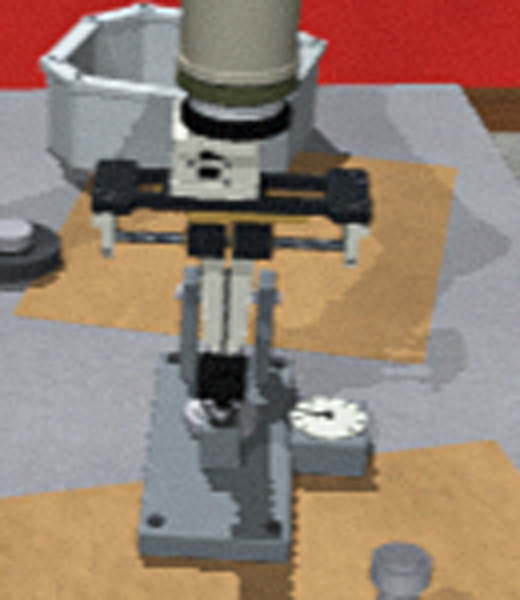

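```bash
python3 - <<'E'
from h import *
np.set_printoptions(precision=4,suppress=True)
d=load('w9');w=cloud(d);x=np.array([.167,.986]);y=np.array([-.986,.167])
T=np.linalg.inv(cam(d))
for h in(0,.01,.02,.04):
    p=T[:3,:3]@(d['s']['tcp_pos']+[0,0,h])+T[:3,3];print(h,d['fx']*p[0]/-p[2]+d['cx'],d['cy']-d['fy']*p[1]/-p[2],-p[2])
for v in range(120,330,8):
    o=[]
    for u in (270,288):
        q=w[v,u,:2]-[.5807,.0465];o+=[(q@x).round(4),(q@y).round(4),w[v,u,2].round(4),d['img'][v,u].sum()]
    print(v,o)
cv2.imwrite('pics/w9c.png',d['img'][100:380,150:430,::-1])
E
```

```text
0 288.031579650709 246.3962151743352 0.20744703402012582
0.01 288.0686822386248 253.47339931175333 0.19790974627872854
0.02 288.10954183071885 261.26721837597034 0.18837245853733123
0.04 288.20507180851297 279.48921531664814 0.1692978830545367
120 [np.float64(-0.0276), np.float64(0.016), np.float64(0.02), np.uint64(287), np.float64(-0.022), np.float64(0.0018), np.float64(0.1156), np.uint64(540)]
128 [np.float64(-0.0339), np.float64(0.0159), np.float64(0.0202), np.uint64(358), np.float64(-0.0263), np.float64(0.0017), np.float64(0.1146), np.uint64(535)]
136 [np.float64(-0.0401), np.float64(0.0158), np.float64(0.0213), np.uint64(364), np.float64(-0.0305), np.float64(0.0015), np.float64(0.1157), np.uint64(534)]
144 [np.float64(-0.0466), np.float64(0.0157), np.float64(0.0217), np.uint64(367), np.float64(-0.0347), np.float64(0.0014), np.float64(0.1163), np.uint64(529)]
152 [np.float64(-0.0481), np.float64(0.014), np.float64(0.0562), np.uint64(356), np.float64(-0.039), np.float64(0.0013), np.float64(0.1174), np.uint64(527)]
160 [np.float64(-0.044), np.float64(0.0113), np.float64(0.1156), np
[... 2712 characters left out ...]
(-0.1), np.float64(-0.0002), np.float64(0.1651), np.uint64(225)]
304 [np.float64(-0.0595), np.float64(0.0054), np.float64(0.2348), np.uint64(164), np.float64(-0.2092), np.float64(-0.0035), np.float64(0.0023), np.uint64(227)]
312 [np.float64(-0.0597), np.float64(0.0053), np.float64(0.238), np.uint64(157), np.float64(-0.2194), np.float64(-0.0038), np.float64(0.0012), np.uint64(216)]
320 [np.float64(-0.0596), np.float64(0.0051), np.float64(0.2412), np.uint64(145), np.float64(-0.2292), np.float64(-0.004), np.float64(0.0009), np.uint64(201)]
328 [np.float64(-0.0591), np.float64(0.005), np.float64(0.2448), np.uint64(131), np.float64(-0.2388), np.float64(-0.0043), np.float64(0.001), np.uint64(198)]
```

View pics/w9c.png

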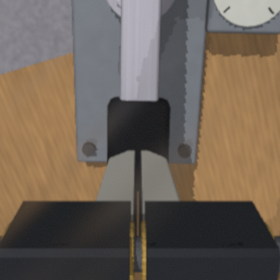

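The wrist crop shows the shut fingertips still just behind and above the black grip. The lever hasn't moved and there is no force yet, so I'll keep going down in small steps, watching force and lever.

Request:
jog_arm(xyz=[[0,0,0.002],[0,0,0.002],[0,0,0.002],[0,0,0],[0,0,0],[0,0,0]], twist=[0,0,0,0,0,0])

```text
clock: 20.12
tcp_pos: [0.5649, -0.0472, 0.112]
ee_rot: [0.755, 0.655, -0.0, -0.0]
force: [0.2, 0.7, 0.2]
width: 0.003
finger_force: 0.0
```

```bash
python3 f.py; python3 lev.py wrist w10 | tail -8;python3 - <<'E'
from h import *
d=load('w10');w=cloud(d);x=np.array([.167,.986])
for v in range(236,270,2): print(v,[((w[v,u,:2]-[.5807,.0465])@x).round(4) for u in(276,284)],w[v,[276,284],2].round(4),d['img'][v,276].sum())
E
```

```text
20.4167 [-8.0000e-02 -5.0000e-02 -1.0000e-02  5.6499e+02 -4.7220e+01  1.1214e+02
 -6.2960e+01 -1.7480e+01] [-0.3  0.   0.7 -0.3 -0.3  0.1]
-0.065 7965 0.2422
-0.05 737 0.1185
-0.035 773 0.1164
-0.02 802 0.1143
-0.005 841 0.1123
0.01 878 0.1102
0.025 912 0.1081
0.04 183 0.1066
236 [np.float64(-0.0831), np.float64(-0.0832)] [0.1256 0.1252] 99
238 [np.float64(-0.0844), np.float64(-0.0844)] [0.1254 0.125 ] 97
240 [np.float64(-0.0847), np.float64(-0.0852)] [0.1274 0.126 ] 92
242 [np.float64(-0.0863), np.float64(-0.0861)] [0.1265 0.1267] 99
244 [np.float64(-0.0874), np.float64(-0.0869)] [0.1267 0.1276] 98
246 [np.float64(-0.0884), np.float64(-0.0885)] [0.1273 0.1267] 94
248 [np.float64(-0.0895), np.float64(-0.0899)] [0.1274 0.1261] 92
250 [np.float64(-0.0908), np.float64(-0.0862)] [0.1271 0.1372] 177
252 [np.float64(-0.0865), np.float64(-0.0862)] [0.1392 0.1396] 368
254 [np.float64(-0.0858), np.float64(-0.0863)] [0.1432 0.1419] 385
256 [np.float64(-0.0868), np.float64(-0.0862)] [0.1433 0.1444] 389
258 [np.float64(-0.0866), np.float64(-0.0863)] [0.1461 0.1464] 386
260 [np.float64(-0.0866), np.float64(-0.0876)] [0.1483 0.146 ] 382
262 [np.float64(-0.0859), np.float64(-0.0878)] [0.1519 0.1479] 385
264 [np.float64(-0.0862), np.float64(-0.0881)] [0.1535 0.1495] 385
266 [np.float64(-0.0862), np.float64(-0.0878)] [0.1555 0.1522] 384
268 [np.float64(-0.0863), np.float64(-0.0875)] [0.1575 0.1548] 384
```

Request:
jog_arm(xyz=[[0,0,0.002],[0,0,0.002],[0,0,0.002],[0,0,0.002],[0,0,0],[0,0,0],[0,0,0]], twist=[0,0,0,0,0,0,0])

```text
clock: 21.05
tcp_pos: [0.5649, -0.0472, 0.1041]
ee_rot: [0.755, 0.655, -0.0, -0.0]
force: [-0.0, 0.3, -0.7]
width: 0.004
finger_force: 0.0
```

Request:
jog_arm(xyz=[[0,0,0.001],[0,0,0.001],[0,0,0.001],[0,0,0.001],[0,0,0],[0,0,0],[0,0,0]], twist=[0,0,0,0,0,0,0])

```text
clock: 21.63
tcp_pos: [0.5649, -0.0471, 0.1001]
ee_rot: [0.755, 0.655, -0.0, -0.0]
force: [-0.4, 0.1, -0.9]
width: 0.005
finger_force: 0.0
```

```bash
python3 f.py; python3 lev.py wrist w11 | tail -6
```

```text
21.9333 [ 1.5000e-01  2.0000e-02 -1.1000e-01  5.6492e+02 -4.7160e+01  1.0009e+02
 -6.3680e+01 -1.6800e+01] [-0.3 -0.5  0.  -0.8  0.6  0.3]
-0.05 817 0.1154
-0.035 849 0.1137
-0.02 892 0.112
-0.005 939 0.1102
0.01 983 0.1085
0.025 1045 0.1067
```

Request:
jog_arm(xyz=[[0,0,0.001],[0,0,0.001],[0,0,0.001],[0,0,0.001],[0,0,0.001],[0,0,0.001],[0,0,0.001],[0,0,0.001],[0,0,0],[0,0,0],[0,0,0]], twist=[0,0,0,0,0,0,0,0,0,0,0])

```text
clock: 22.9
tcp_pos: [0.565, -0.047, 0.0921]
ee_rot: [0.755, 0.655, 0.0, -0.0]
force: [-0.6, -0.4, 1.3]
width: 0.005
finger_force: 0.6
```

```bash
python3 f.py; python3 lev.py wrist w12 | tail -6
```

```text
23.2 [-1.9000e-01 -3.7000e-01  1.1500e+00  5.6497e+02 -4.7050e+01  9.2090e+01
 -6.3430e+01 -1.6040e+01] [2.1 0.6 1.3 1.3 0.2 1.3]
-0.05 825 0.1099
-0.035 868 0.1088
-0.02 934 0.1077
-0.005 984 0.1067
0.01 1047 0.1055
0.025 1117 0.1045
```

Request:
jog_arm(xyz=[[0,0,0.001],[0,0,0.001],[0,0,0.001],[0,0,0.001],[0,0,0.001],[0,0,0],[0,0,0],[0,0,0]], twist=[0,0,0,0,0,0,0,0])

```text
clock: 23.92
tcp_pos: [0.5649, -0.0473, 0.087]
ee_rot: [0.756, 0.655, -0.0, -0.0]
force: [-0.0, -1.9, 1.9]
width: 0.005
finger_force: 1.1
```

```bash
python3 f.py; python3 lev.py wrist w13 | tail -6
```

```text
24.2167 [ -0.57  -2.04   2.04 564.95 -47.28  87.09 -63.04 -15.7 ] [1.5 2.  2.  2.8 2.4 1.6]
-0.05 829 0.1064
-0.035 880 0.1056
-0.02 949 0.105
-0.005 1018 0.1043
0.01 1097 0.1036
0.025 1182 0.103
```

Request:
jog_arm(xyz=[[0,0,0.001],[0,0,0.001],[0,0,0],[0,0,0],[0,0,0]], twist=[0,0,0,0,0])

```text
clock: 24.68
tcp_pos: [0.565, -0.0472, 0.0851]
ee_rot: [0.755, 0.655, -0.0, -0.0]
force: [-0.0, -2.9, 3.2]
width: 0.004
finger_force: 1.4
```

```bash
python3 f.py; python3 lev.py wrist w14 | tail -6
```

```text
24.9833 [ -0.76  -2.14   2.72 564.95 -47.2   85.07 -62.92 -15.56] [2.5 3.  3.3 2.6 2.6 2.3]
-0.05 831 0.1049
-0.035 896 0.1044
-0.02 962 0.1039
-0.005 1040 0.1034
0.01 1111 0.1029
0.025 1187 0.1023
```

Request:
jog_arm(xyz=[[0,0,0.001],[0,0,0.001],[0,0,0],[0,0,0],[0,0,0]], twist=[0,0,0,0,0])

```text
clock: 25.45
tcp_pos: [0.5649, -0.0473, 0.083]
ee_rot: [0.756, 0.655, -0.0, -0.0]
force: [-0.9, -2.2, 3.0]
width: 0.006
finger_force: 1.6
```

```bash
python3 f.py; python3 lev.py wrist w15 | tail -6
```

```text
25.75 [-4.2000e-01 -2.8100e+00  3.6300e+00  5.6494e+02 -4.7280e+01  8.3080e+01
 -6.2760e+01 -1.5410e+01] [3.5 3.8 2.9 4.2 4.  3.4]
-0.05 834 0.1035
-0.035 901 0.1032
-0.02 968 0.1029
-0.005 1058 0.1025
0.01 1128 0.1022
0.025 1171 0.1018
```

Request:
jog_arm(xyz=[[0,0,0.001],[0,0,0],[0,0,0]], twist=[0,0,0])

```text
clock: 26.05
tcp_pos: [0.565, -0.0473, 0.0821]
ee_rot: [0.755, 0.655, -0.0, 0.0]
force: [-0.9, -2.6, 3.5]
width: 0.005
finger_force: 1.7
```

```bash
python3 f.py; python3 lev.py wrist w16 | sed -n '/-0.05/p'
```

```text
26.35 [-3.0000e-01 -3.1100e+00  3.8400e+00  5.6494e+02 -4.7260e+01  8.2070e+01
 -6.2670e+01 -1.5320e+01] [4.4 3.6 3.8 3.9 3.4 3.8]
-0.05 836 0.1028
```

Request:
jog_arm(xyz=[[0,0,0.001],[0,0,0],[0,0,0]], twist=[0,0,0])

```text
clock: 26.65
tcp_pos: [0.5649, -0.0473, 0.0811]
ee_rot: [0.755, 0.655, -0.0, -0.0]
force: [-0.7, -2.8, 3.4]
width: 0.002
finger_force: 1.9
```

```bash
python3 f.py; python3 lev.py wrist w17 | sed -n '/-0.05/p'
```

```text
26.95 [ -0.77  -3.13   3.95 564.96 -47.27  81.09 -62.6  -15.23] [3.5 4.2 3.6 4.5 4.2 3.6]
-0.05 834 0.1021
```

Request:
jog_arm(xyz=[[0,0,0.001],[0,0,0],[0,0,0]], twist=[0,0,0])

```text
clock: 27.25
tcp_pos: [0.565, -0.0473, 0.0801]
ee_rot: [0.756, 0.655, -0.0, 0.0]
force: [-1.0, -4.8, 4.0]
width: 0.003
finger_force: 2.0
```

```bash
python3 f.py; python3 lev.py wrist w18 | sed -n '/-0.05/p'
```

```text
27.55 [-4.6000e-01 -3.1700e+00  3.7600e+00  5.6496e+02 -4.7250e+01  8.0090e+01
 -6.2520e+01 -1.5140e+01] [3.6 4.2 3.3 3.6 3.9 4. ]
-0.05 838 0.1013
```

Request:
jog_arm(xyz=[[0,0,0.001],[0,0,0],[0,0,0]], twist=[0,0,0])

```text
clock: 27.85
tcp_pos: [0.565, -0.0473, 0.0791]
ee_rot: [0.755, 0.655, -0.0, 0.0]
force: [-0.3, -4.3, 4.3]
width: 0.003
finger_force: 2.2
```

```bash
python3 f.py; python3 lev.py wrist w19 | sed -n '/-0.05/p'
```

```text
28.15 [ -0.76  -3.85   4.74 564.94 -47.31  79.09 -62.37 -15.06] [5.1 4.9 4.8 4.4 5.1 4.1]
-0.05 828 0.1006
```

Request:
jog_arm(xyz=[[0,0,0.001],[0,0,0],[0,0,0]], twist=[0,0,0])

```text
clock: 28.45
tcp_pos: [0.565, -0.0473, 0.0782]
ee_rot: [0.756, 0.655, -0.0, 0.0]
force: [-0.5, -3.9, 4.9]
width: 0.008
finger_force: 2.7
```

```bash
python3 f.py; python3 lev.py wrist w20 | sed -n '/-0.05/p'
```

```text
28.75 [ -0.78  -4.04   5.29 564.97 -47.26  78.17 -61.88 -14.96] [5.3 5.4 5.5 5.5 4.9 5.3]
-0.05 845 0.1
```

Request:
jog_arm(xyz=[[0,0,0.001],[0,0,0],[0,0,0]], twist=[0,0,0])

```text
clock: 29.05
tcp_pos: [0.565, -0.0473, 0.0774]
ee_rot: [0.756, 0.655, -0.0, 0.0]
force: [-1.4, -3.8, 8.7]
width: 0.004
finger_force: 4.3
```

```bash
python3 f.py; python3 lev.py wrist w21 | sed -n '/-0.05/p'
```

```text
29.35 [ -1.8   -3.53   8.49 564.96 -47.31  77.41 -60.33 -14.82] [8.1 8.1 9.2 7.6 8.6 9.4]
-0.05 845 0.0994
```

The screw is met: the grip force jumped by about 3.5 N, which puts about 4.7 N on the screw. Holding.

Request:
jog_arm(xyz=[[0,0,0],[0,0,0],[0,0,0],[0,0,0],[0,0,0],[0,0,0],[0,0,0],[0,0,0],[0,0,0],[0,0,0],[0,0,0],[0,0,0]], twist=[0,0,0,0,0,0,0,0,0,0,0,0])

```text
clock: 30.4
tcp_pos: [0.5649, -0.0474, 0.0774]
ee_rot: [0.756, 0.655, -0.0, 0.0]
force: [-1.6, -3.7, 8.6]
width: 0.004
finger_force: 4.2
```

Request:
jog_arm(xyz=[[0,0,0],[0,0,0],[0,0,0],[0,0,0],[0,0,0],[0,0,0],[0,0,0],[0,0,0],[0,0,0],[0,0,0],[0,0,0],[0,0,0]], twist=[0,0,0,0,0,0,0,0,0,0,0,0])

```text
clock: 31.4
tcp_pos: [0.565, -0.0473, 0.0774]
ee_rot: [0.756, 0.655, -0.0, 0.0]
force: [-1.1, -3.0, 8.6]
width: 0.006
finger_force: 4.2
```

Request:
jog_arm(xyz=[[0,0,-0.001],[0,0,-0.002],[0,0,-0.003],[0,0,-0.004],[0,0,-0.005],[0,0,-0.005],[0,0,-0.01],[0,0,-0.02],[0,0,-0.03],[0,0,-0.03],[0,0,0],[0,0,0]], twist=[0,0,0,0,0,0,0,0,0,0,0,0])

```text
clock: 32.4
tcp_pos: [0.5658, -0.0471, 0.1893]
ee_rot: [0.756, 0.655, 0.001, 0.001]
force: [-0.1, -0.2, -0.2]
width: 0.003
finger_force: 0.0
```

Request:
jog_arm(xyz=[[0,0,0],[0,0,0],[0,0,0],[0,0,0],[0,0,0],[0,0,0],[0,0,0],[0,0,0],[0,0,0],[0,0,0],[0,0,0],[0,0,0]], twist=[0,0,0,0,0,0,0,0,0,0,0,0])

```text
clock: 33.4
tcp_pos: [0.565, -0.0473, 0.1871]
ee_rot: [0.755, 0.655, -0.0, 0.0]
force: [-0.1, 0.6, 0.7]
width: 0.003
finger_force: 0.0
```

```bash
python3 f.py; python3 lev.py wrist w22;python3 lev.py wrist w23|grep -e '-0.05'
```

```text
33.7 [ 1.5000e-01 -1.5000e-01 -1.2000e-01  5.6496e+02 -4.7250e+01  1.8712e+02
 -5.9030e+01 -2.1500e+01] [-0.4  0.6 -1.1  0.2 -0.4  0.4]
[ 0.56493046 -0.04724506  0.18710438] [ 0.40804934 -0.22870824  0.41823914] 33.7
-0.125 4 0.1216
-0.11 335 0.1228
-0.095 401 0.1215
-0.08 677 0.121
-0.065 392 0.1157
-0.05 382 0.1137
-0.035 388 0.1121
-0.02 402 0.1107
-0.005 433 0.1091
0.01 433 0.1076
0.025 455 0.1061
0.04 469 0.1046
0.055 253 0.1032
-0.05 380 0.1136
```

```bash
python3 -c "
from workcell import order
print(order.finish_job())"
```

```text
the job is handed in; nothing more can be done
None
```

The job is handed in: I stood the spring in the seat, held the lever on the stop screw for a little over 2 s at an estimated 4.7 N, and let go. The lever then rose until its grip face was about 121 mm above the bench; I didn't take a last picture of the spring under it, and no verdict came back.

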